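# Seat a data logger in the read-out fixture and clamp it with the cam lever

## Task

Make the data logger that lies loosely on the read-out fixture's plate ready for read-out, only by pushing with the fingers, never lifting it: push it into the pocket between the cam and the contact block until its long side is flush against the back rail, then push the cam lever clockwise all the way round to its stop, where it points at the robot, so that the cam shoves the logger along the rail on to the spring contacts and keeps it there. Leave the second logger, the eraser and the vial on the desk where they are.

Things in the scene. Friction and masses are not known exactly. Their poses are not given: they have to be found in the camera images.
- fixture: read-out fixture, fixed to the desk: bare aluminium plate 220 (x) x 240 (y) x 8 mm thick; origin at the centre of the plate's underside, x away from the robot, y to the left, turned up to 0.3 rad. All coordinates below are in its frame, in mm. On it: back rail, contact block (left), cam (right), with the pocket between. In front of the pocket (x below -6) the plate is bare
- rail_face (a point): middle of the top edge of the steel back rail's flat face, at (60, 15, 26); the face looks towards the robot and runs along y from -30 to 60, 18 mm high above the plate
- block_face (a point): top edge of the black contact block's flat side, at (35, 66, 34); the side looks to -y and runs from x = 12 to 58, then a half-round nose of radius 17 about (12, 83) leads in, to x = -5. Two brass spring contacts stand 5 mm out of it at x = 25 and 37, z = 20
- cam_pivot (a point): top of the cam's pivot screw, at (35, -47, 31.5). The cam is a steel disc of radius 22, top at z = 28, its centre 12 mm off the pivot. Lever open (0): disc centre at (24, -51) and the pocket spans y = -29 to 61 (the contact tips). Lever at its stop: the disc reaches y = -13. A short stop pin for the lever, 7 mm thick, stands at (-2, -39), top at z = 20
- logger: small white data logger lying on the fixture's plate in front of the pocket, 78 (its x) x 58 (its y) x 24 mm, about 0.12 kg; origin at the centre of its underside, z up. Its x axis points to its slotted socket end, which already faces the contact block's side; it starts up to 0.3 rad askew. Seated, its x axis lies along the fixture's y axis
- seat (a point): point on the plate's top under the centre of the logger when it is seated and clamped: (31, 26, 8). Before clamping, the logger against the rail fits between open cam and contacts with its centre at y = 10 to 22; the cam then pushes it the rest of the way along the rail
- cam (a joint): angle of the cam lever, rad: starts open at 0 to 0.2. At 0 the lever points right and a little away from the robot (70 degrees clockwise from the fixture's x axis, seen from above); it grows clockwise to 1.92 at the stop, where the lever points along the fixture's -x axis, to the robot. It stays where it is left; swinging it takes 1 to 3 N at the grip
- handle (a point): middle of the black grip of the cam lever, on its axis, 68 mm from the cam's pivot and 20.5 mm above the desk; the grip is a lying round bar 15 mm thick from 45 to 91 mm from the pivot; it moves with the lever
- contacts (a joint): how far the two spring contacts are pressed in, m: 0 free, 0.004 with the logger seated and clamped, 0.005 at most; about 2 N when clamped
- waiting_logger: second, equal data logger lying on the desk to the left, not on the fixture; leave it alone
- rubber: small blue and white eraser, 21 x 44 x 13 mm, on the desk to the right in front; leave it alone
- sample_vial: upright small vial with a white cap, diameter 19, 52 mm high, on the desk behind the fixture; leave it alone
Mind the look-alikes: they are no part of the job. Leave any pink or yellow look-alike of the logger alone.

How it is judged:
On the way:
1. the logger has been pushed into the pocket up to the back rail while the cam lever is still open (x of logger in the frame of fixture above 0.0275 m and angle between the x axis of logger and the y axis of fixture, either way round below 0.1 rad and value of joint cam below 0.6 rad), for 0.2 s.
At the end, for the whole second after the job is handed in: the logger lies flat on the plate, its long side within 2.5 mm of the back rail and within 0.04 rad of parallel to it; the cam lever is within 0.12 rad of its stop; the spring contacts are pressed in by at least 2.8 mm; all at rest (x of logger in the frame of fixture between 0.0285 and 0.0335 m and y of logger in the frame of fixture above 0.0235 m and z of logger in the frame of fixture below 0.0105 m and angle between the x axis of logger and the y axis of fixture, either way round below 0.04 rad and value of joint contacts above 0.0028 m and value of joint cam above 1.8 rad and linear speed of logger below 0.01 m/s); the robot touches nothing.
It fails at once if the logger was lifted off the plate or tipped (z of logger in the frame of fixture above 0.018 m or angle between logger's own z axis and vertical above 0.25 rad).
It fails at once if the second logger, the eraser or the vial was moved more than 20 mm (distance of any of waiting_logger, rubber, sample_vial from where it was at the start of the episode above 0.02 m).
It also fails if it takes over 67 s, if anything falls off the work surface, if the arm or the gripper's body presses on something with over 40 N, if the wrist force passes 120 N, or if a joint passes its speed limit or range.

## Robot

A 6-joint arm with a two-finger parallel gripper is mounted at the origin on a cart in front of the work surface, level with it; the furniture and walls round the work are solid. World frame = base frame: x ahead of the robot, y to its left, z up, the work surface at z = 0. Lengths are in m, angles in rad, forces in N, time in s.
With the tool pointing down it reaches from about 0.25 to 0.725 m from the base axis. Payload 9.7 kg.
Tool frame: the origin (TCP) lies at the very end of the fingers, on their centre line; the grasp point (between the pads) lies bot.pinch_z behind it (bot.pinch_z is the distance from the TCP to the grasp point, in m); z points along the fingers, y is the line along which they close (so a half turn about z gives the same grasp; the last joint's range is limited). The gripper opens to 85 mm and grips with 20 to 120 N. Pads are 22 mm wide; open, the fingers measure 114 mm over their backs; the gripper's body (76 mm by 85 mm) begins 54 mm behind the grasp point. The pads swing forward as they close: fully open they stand 13 mm farther back than shut.
Start: joints at [1.319, 0.087, 0.176, 1.66, 0, 1.571], TCP at [0.137, 0.533, 0.231] pointing down, gripper open.
Joint ranges: [-3.13, 3.13], [-0.85, 1.81], [-1.15, 1.24], [-2.2, 2.28], [-1.44, 1.52], [-3.14, 3.14]. Speed limits (rad/s): [2.22, 2.22, 2.57, 3.14, 3.14, 3.14].

## Interface

Orientations are given as a rotation vector (axis times angle).
In Python, from plant import telemetry, viewer, job, spotter, bot gives the robot as it stands. The module is installed in compiled form; this text tells all that it offers.
- The arm moves only by the tool servo_tool, never from a script. Its argument "rows" is a list of rows, each an object of numbers: "dx", "dy", "dz": the shift along the tool's x, y, z in cm; "roll": the turn about the tool's z in rad; "jaw": the finger opening in cm, from 0 to 8.54. A call has 1 to 12 rows; each row shifts and turns the commanded pose from where the row before left it, along the tool's axes as they then stand; what a row does not reach is not made up. A row lasts 1/10 s, in which the tool goes at most 50 mm and 8.59 degrees, less where a joint would pass 70% of its speed; a pose out of reach is approached as far as the arm can. A call with a gripper value outside its range is refused whole. The fingers move at their own pace and stop on an object; the grip force is fixed at half the most. Time passes only in rows, so rows that do not move let the fingers close. It gives the time, the measured TCP pose, the force, the opening and the grip force at its end, in the units of the state.
- telemetry.get_state(): the state, without advancing time (a new reading comes with each control period).
- viewer.capture(name): name is "scene" or "top" or "wrist"; returns the picture (420x560x3 uint8, red, green, blue); there is no depth.
- viewer.camera_info(name): a dict with "intrinsics" (3x3 intrinsics, pixels), "dist" ([k1, k2, p1, p2, k3] as OpenCV has them; the pictures are not rectified), "world_to_cam" (4x4, takes a point from world to camera coordinates); the wrist camera has in their place "hand_eye" (4x4, takes a point from camera to tool coordinates, whose origin is the TCP and whose axes are the flange's). Camera axes: x right, y up, looking along -z (the intrinsics and any distortion apply to the point x, -y, -z); pixel columns grow to the right and rows downward; lengths in m; the calibration is good to about 2 mm. A picture is of the moment at which its call begins: read the wrist's pose just before it. camera_info takes no time and is no camera call.
- job.hand_in(): hands the job in; it is judged then, once.
Trained networks look in the newest picture that a camera, given by its name, has taken for a name from the list of things; names that differ only in an ending like _2 or _b are one class to them, and where a whole thing is asked for, a point or a joint stands for the part that bears it (a point fixed in the world has none). Each returns a list of dicts, best first, with "p" (0 to 1); they miss things now and then, are a little off and sometimes report something else, mostly with a low value. They report only what shows in the picture. A call takes as long as a camera call. They do not tell look-alikes from the thing itself.
- spotter.masks_of(camera, query): "pixels" (420x560 bool, what is visible of it) and "rect" ([left, top, width, height] in pixels, round what is visible of it).
- spotter.mark_of(camera, query): "pixel" ([column, row] in pixels: a listed point, or the origin of a listed thing).
The state is a dict: "t": time; "joints": joint angles; "qvel": joint speeds; "effort": joint torques, N m; "ee_pos": TCP position; "tool_rot": TCP orientation; "ft_force": force on the tool from outside, world axes, zero at the start; "ft_torque": the same for the moment, N m; "finger_gap": opening from 0.0 (shut) to 1.0 (fully open); "grasp_force": force on a finger pad.
Only numpy, scipy, OpenCV 4.12 (cv2) and the standard library are available. Lean on these libraries where they do the work, as an engineer would, in place of code of your own. Each camera call takes 0.05 s, during which the arm holds its last target. There are 200 camera calls.

## Working session

There is one attempt and no reset: what is moved stays moved. The work goes in short steps, Python scripts to look and compute and a tool call to move; the robot and the scene stay as the last step left them, time stands still between calls to the robot, and variables do not carry over. Pictures are saved under pics/ and viewed, at most 10 in all, crops included, and the job is handed in when it is done.

Besides the shell and the picture viewer there is one more tool, called after "Emit:" as name(argument=value, ...) on one line, values as JSON. servo_tool: Moves the arm, as the interface text tells. Its arguments: {"type":"object","properties":{"rows":{"type":"array"}},"required":["rows"]}

```bash
mkdir -p pics; cat > h.py <<'E'
import numpy as np, cv2
from plant import telemetry, viewer, job, spotter, bot
R=lambda v: cv2.Rodrigues(np.array(v,float))[0]
def cam(name):
    ci=viewer.camera_info(name); K=np.array(ci["intrinsics"]); d=np.array(ci["dist"],float)
    if "world_to_cam" in ci: T=np.linalg.inv(np.array(ci["world_to_cam"]))
    else:
        s=telemetry.get_state(); W=np.eye(4); W[:3,:3]=R(s["tool_rot"]); W[:3,3]=s["ee_pos"]; T=W@np.array(ci["hand_eye"])
    return K,d,T
def w(px,z,c):
    K,d,T=c; u=cv2.undistortPoints(np.array([[px]],float),K,d)[0,0]
    r=T[:3,:3]@np.array([u[0],-u[1],-1]); o=T[:3,3]; return o+r*(z-o[2])/r[2]
def proj(P,c):
    K,d,T=c; p=(np.linalg.inv(T)@np.c_[np.atleast_2d(P),np.ones(len(np.atleast_2d(P)))].T)[:3].T
    return cv2.projectPoints(p*[1,-1,-1],np.zeros(3),np.zeros(3),K,d)[0][:,0]
E
python3 - <<'E'
from h import *
s=telemetry.get_state(); print({k:np.round(v,3) for k,v in s.items()}, bot.pinch_z)
print(np.round(R(s["tool_rot"]),3))
for n in("top","scene"):
    im=viewer.capture(n); cv2.imwrite(f"pics/{n}0.png",im[:,:,::-1]); c=cam(n); print(n,c[2][:3,3].round(3))
    for q,z in(("fixture",0),("rail_face",.026),("block_face",.034),("cam_pivot",.0315),("logger",.008),("handle",.0205),("seat",.008),("waiting_logger",0),("rubber",0),("sample_vial",0)):
        for m in spotter.mark_of(n,q)[:3]: print(q,round(m["p"],2),np.round(m["pixel"],1),w(m["pixel"],z,c).round(4))
E
```

```text
{'t': np.float64(0.0), 'joints': array([ 1.319,  0.087,  0.175,  1.66 , -0.   ,  1.571]), 'qvel': array([-0.001, -0.001,  0.   , -0.   , -0.   ,  0.001]), 'effort': array([-0.000e+00, -5.204e+01,  4.648e+01,  1.700e-02, -0.000e+00,
       -0.000e+00]), 'ee_pos': array([0.137, 0.532, 0.231]), 'tool_rot': array([-3.940e-01, -3.117e+00,  2.000e-03]), 'ft_force': array([ 0.416,  0.435, -0.227]), 'ft_torque': array([-0.043, -0.024,  0.022]), 'grasp_force': np.float64(0.0), 'finger_gap': np.float64(0.999)} 0.0187
[[-0.968  0.249 -0.   ]
 [ 0.249  0.968 -0.001]
 [-0.    -0.001 -1.   ]]
top [0.532 0.094 1.338]
fixture 0.7 [249.5 216.7] [0.5586 0.1483 0.    ]
rail_face 0.61 [236.2 195.6] [0.6114 0.1791 0.026 ]
rail_face 0.19 [234.1 207.2] [0.5827 0.185  0.026 ]
block_face 0.73 [219.6 206.7] [0.5845 0.2204 0.034 ]
cam_pivot 0.71 [264.2 199.6] [0.5994 0.1096 0.0315]
logger 0.85 [331.4 216.4] [ 0.5538 -0.0588  0.008 ]
logger 0.71 [405.6 279.6] [ 0.387  -0.2458  0.008 ]
logger 0.69 [334.9 166.1] [ 0.6814 -0.0717  0.008 ]
handle 0.58 [288.1 190. ] [0.6225 0.0494 0.0205]
seat 0.77 [235.  204.4] [0.
[... 287 characters left out ...]
0.11  -0.515  0.898]
fixture 0.88 [254.1 204.6] [0.5533 0.1659 0.    ]
rail_face 0.65 [270.2 184.6] [0.6218 0.1809 0.026 ]
block_face 0.69 [251.7 180.5] [0.585  0.2199 0.034 ]
block_face 0.19 [300.4 307.2] [ 0.4382 -0.1757  0.034 ]
cam_pivot 0.59 [279.4 199.4] [0.6042 0.1154 0.0315]
logger 0.91 [303.7 257.6] [ 0.5437 -0.0628  0.008 ]
logger 0.88 [303.8 353.5] [ 0.3825 -0.2563  0.008 ]
logger 0.75 [232.9 206.6] [0.4982 0.1897 0.008 ]
handle 0.71 [300.4 213.1] [0.6246 0.0488 0.0205]
handle 0.21 [251.6 179. ] [0.5958 0.2366 0.0205]
waiting_logger 0.84 [177.9 173.3] [ 0.4444  0.4107 -0.    ]
rubber 0.57 [300.4 310.2] [ 0.4461 -0.1683  0.    ]
sample_vial 0.39 [336.3 180.4] [0.8041 0.0961 0.    ]
```

```bash
python3 - <<'E'
import cv2
a=cv2.imread("pics/top0.png")[150:300,130:390]; cv2.imwrite("pics/top0c.png",cv2.resize(a,None,fx=3,fy=3,interpolation=cv2.INTER_CUBIC))
E
```

```text
(no output)
```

View pics/top0c.png

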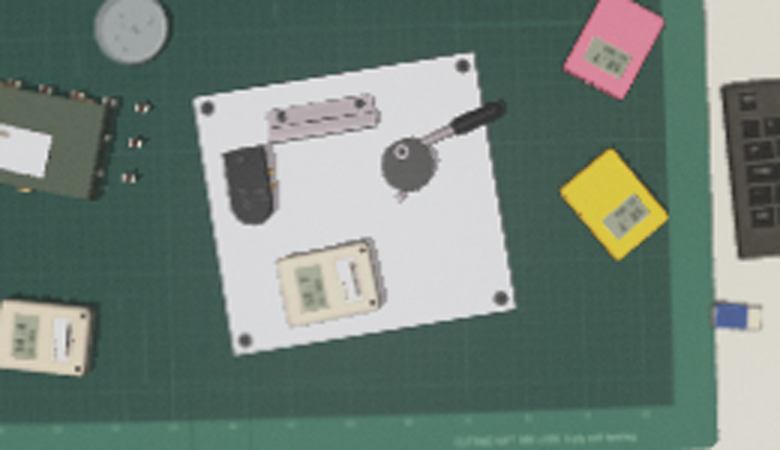

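View pics/scene0.png

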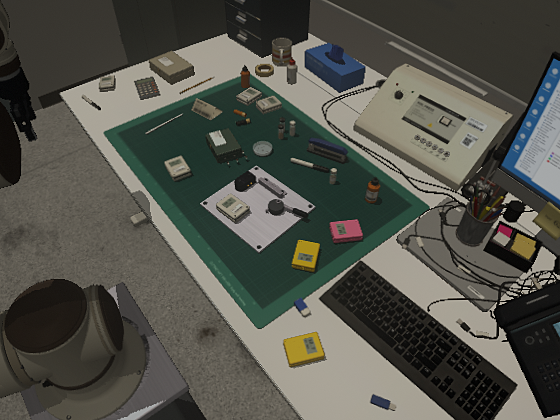

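The top crop shows the plate's corners at about (193,97), (474,53), (515,308) and (235,355). The logger lies in front of the pocket, with top corners near (277,260), (370,240), (382,305) and (290,326), and its socket end faces left. The lever is open, pointing right and away. The scene view agrees with this.

```bash
cat >> h.py <<'E'
def fit2(F,Wd):  # rigid 2D fit F(mm/m)->world
    F=np.array(F,float);Wd=np.array(Wd,float)[:,:2]; a=F-F.mean(0); b=Wd-Wd.mean(0)
    th=np.arctan2((a[:,0]*b[:,1]-a[:,1]*b[:,0]).sum(),(a*b).sum()); c,s=np.cos(th),np.sin(th)
    t=Wd.mean(0)-np.array([[c,-s],[s,c]])@F.mean(0); res=(F@np.array([[c,-s],[s,c]]).T+t-Wd); return th,t,res
E
python3 - <<'E'
from h import *
c=cam("top")
px=lambda p:(p[0]/3+130,p[1]/3+150)
C=[(193,97),(474,53),(515,308),(235,355)]
th,t,r=fit2([[.11,.12],[.11,-.12],[-.11,-.12],[-.11,.12]],[w(px(p),.008,c) for p in C]); print("fix",th,t,r.round(4))
L=[w(px(p),.032,c) for p in[(277,260),(370,240),(382,305),(290,326)]]
# logger x = toward left end
th2,t2,r2=fit2([[.039,-.029],[-.039,-.029],[-.039,.029],[.039,.029]],L); print("log",th2,t2,r2.round(4))
Rm=np.array([[np.cos(th),-np.sin(th)],[np.sin(th),np.cos(th)]])
print("log in fix",(Rm.T@(t2-t)).round(4),th2-th-np.pi/2)
h=np.array([.6235,.049]);p=t+Rm@[.035,-.047];print("pivot",p,"lever ang", Rm.T@(h-p), np.degrees(np.arctan2(*(Rm.T@(h-p))[::-1])))
for n in("waiting_logger",):print()
E
```

```text
fix 0.13551640878978044 [0.55608804 0.15193098] [[-0.0001 -0.0001]
 [ 0.0012  0.0002]
 [-0.0011 -0.0008]
 [-0.      0.0007]]
log 1.753490355065049 [0.49046014 0.17249343] [[ 0.0016  0.0006]
 [ 0.0012  0.001 ]
 [-0.002  -0.001 ]
 [-0.0008 -0.0006]]
log in fix [-0.0622  0.0292] 0.04717761948037191
pivot [0.59711694 0.11009046] lever ang [ 0.01788772 -0.06409477] -74.40651476404787
```

Emit:
servo_tool(rows=[{"dx": -3.6,"dy": -2.2},{"dx": -3.6,"dy": -2.2},{"dx": -3.6,"dy": -2.2},{"dx": -3.6,"dy": -2.2},{"dx": -3.6,"dy": -2.2},{"dx": -3.6,"dy": -2.2},{"dx": -3.6,"dy": -2.2},{"dx": -3.6,"dy": -2.2},{"dx": -3.6,"dy": -2.2},{"dx": -3.6,"dy": -2.2},{"dx": -3.6,"dy": -2.2},{"dx": -3.6,"dy": -2.0}])

```text
invalid input at $.rows[0]: expected keys dx, dy, dz, roll, jaw
```

Emit:
servo_tool(rows=[{"roll": -0.13,"jaw": 0},{"roll": -0.13,"jaw": 0},{"roll": -0.13,"jaw": 0},{"jaw": 0},{"jaw": 0},{"jaw": 0}])

```text
invalid input at $.rows[0]: expected keys dx, dy, dz, roll, jaw
```

```bash
cat > look.py <<'E'
from h import *; import sys
s=telemetry.get_state(); c=cam("wrist"); im=viewer.capture("wrist"); cv2.imwrite(f"pics/{sys.argv[1]}.png",im[:,:,::-1])
print(np.round(s["t"],2),s["ee_pos"].round(4) if hasattr(s["ee_pos"],'round') else s["ee_pos"],R(s["tool_rot"])[:2,1].round(3),s["finger_gap"],np.round(s["joints"],2),np.round(s["ft_force"],1))
for q,z in(("fixture",0),("rail_face",.026),("block_face",.034),("cam_pivot",.0315),("logger",.008),("handle",.0205),("seat",.008)):
    for m in spotter.mark_of("wrist",q)[:2]: print(q,round(m["p"],2),np.round(m["pixel"],1),w(m["pixel"],z,c).round(4))
E
python3 look.py wr1
```

```text
1.1 [0.137  0.5326 0.2313] [0.249 0.968] 1.002935148804752 [ 1.32  0.09  0.18  1.66 -0.    1.57] [0.1 0.6 0.6]
logger 0.59 [134.7 415.1] [0.4965 0.179  0.008 ]
seat 0.35 [134.5 414.1] [0.4941 0.1797 0.008 ]
```

View pics/wr1.png

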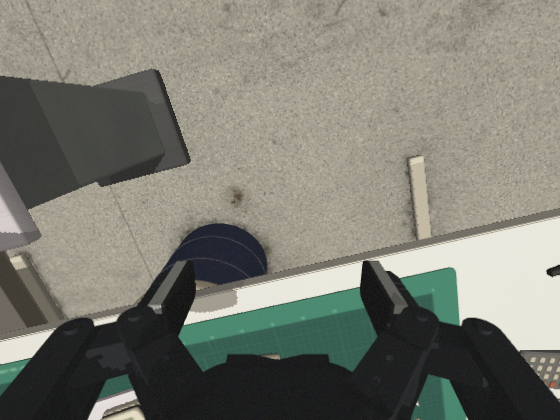

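The wrist view looks towards the robot and shows the floor, with the logger only at the bottom edge (135,415). The rows need every key.

Emit:
servo_tool(rows=[{"dx": -3.6,"dy": -2.2,"dz": 0,"roll": 0,"jaw": 0},{"dx": -3.6,"dy": -2.2,"dz": 0,"roll": 0,"jaw": 0},{"dx": -3.6,"dy": -2.2,"dz": 0,"roll": 0,"jaw": 0},{"dx": -3.6,"dy": -2.2,"dz": 0,"roll": 0,"jaw": 0},{"dx": -3.6,"dy": -2.2,"dz": 0,"roll": 0,"jaw": 0},{"dx": -3.6,"dy": -2.2,"dz": 0,"roll": 0,"jaw": 0},{"dx": -3.6,"dy": -2.2,"dz": 0,"roll": 0,"jaw": 0},{"dx": -3.6,"dy": -2.2,"dz": 0,"roll": 0,"jaw": 0},{"dx": -3.6,"dy": -2.2,"dz": 0,"roll": 0,"jaw": 0},{"dx": -3.6,"dy": -2.2,"dz": 0,"roll": 0,"jaw": 0},{"dx": 0,"dy": 0,"dz": 0,"roll": 0.15,"jaw": 0},{"dx": 0,"dy": 0,"dz": 0,"roll": 0.15,"jaw": 0}])

```text
t: 2.7
ee_pos: [0.4317, 0.2287, 0.2311]
tool_rot: [-0.869, -3.019, 0.0]
ft_force: [-0.1, 0.1, -0.5]
finger_gap: 0.001
grasp_force: 0.0
```

```bash
python3 look.py wr2
```

```text
2.7 [0.4317 0.2287 0.2311] [0.531 0.847] 0.0005270177995751854 [ 0.49 -0.06  0.03  1.66  0.    1.05] [-0.1  0.1 -0.5]
rail_face 0.58 [318.6 301.1] [0.6169 0.1822 0.026 ]
block_face 0.43 [ 74.1 313.5] [ 0.4451 -0.1206  0.034 ]
cam_pivot 0.7 [272.  317.8] [0.6022 0.1129 0.0315]
logger 0.95 [270.2 230.2] [0.4939 0.1783 0.008 ]
logger 0.63 [  4.1 304.7] [ 0.3832 -0.2297  0.008 ]
seat 0.57 [306.9 275.7] [0.5828 0.1848 0.008 ]
```

Emit:
servo_tool(rows=[{"dx": 0,"dy": 0,"dz": 0,"roll": -0.14,"jaw": 0},{"dx": 0,"dy": 0,"dz": 0,"roll": -0.14,"jaw": 0},{"dx": 0,"dy": 0,"dz": 0,"roll": -0.14,"jaw": 0},{"dx": 0,"dy": 0,"dz": 0,"roll": -0.14,"jaw": 0},{"dx": 0,"dy": 0,"dz": 0,"roll": -0.136,"jaw": 0},{"dx": 0,"dy": 0,"dz": 0,"roll": 0,"jaw": 0},{"dx": 0,"dy": 0,"dz": 0,"roll": 0,"jaw": 0}])

```text
t: 3.8
ee_pos: [0.4308, 0.23, 0.2313]
tool_rot: [-0.222, 3.134, -0.0]
ft_force: [0.7, 0.0, -0.1]
finger_gap: -0.001
grasp_force: 0.0
```

```bash
python3 look.py wr3
```

```text
3.8 [0.4308 0.23   0.2313] [-0.141  0.99 ] -0.0011694381053178827 [ 0.49 -0.06  0.03  1.66 -0.    0.35] [ 0.7  0.  -0.1]
fixture 0.6 [212.  247.8] [0.5535 0.1524 0.    ]
rail_face 0.92 [221.9 295.4] [0.6124 0.176  0.026 ]
block_face 0.71 [255.4 282.7] [0.5796 0.2205 0.034 ]
cam_pivot 0.63 [174.2 287.6] [0.6049 0.1104 0.0315]
logger 0.85 [ 64.7 310.2] [ 0.6867 -0.0615  0.008 ]
logger 0.7 [ 55.8 225. ] [ 0.5447 -0.0606  0.008 ]
handle 0.85 [136.7 291.2] [0.6268 0.0538 0.0205]
handle 0.49 [213.2 251.6] [0.5479 0.158  0.0205]
seat 0.96 [231.1 274.1] [0.5876 0.1841 0.008 ]
```

View pics/wr3.png

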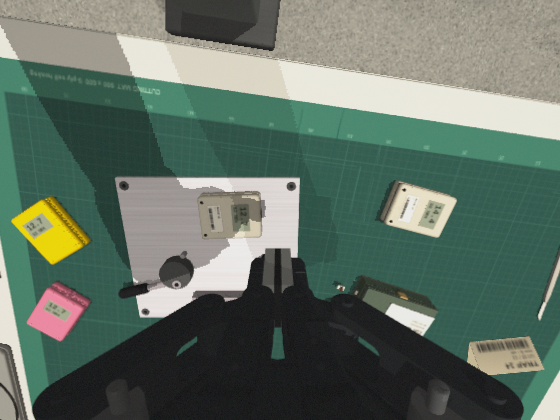

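The wrist view shows the shut fingers, the plate with near corners at (115,178) and (300,178), and the logger's top corners at about (198,193), (261,192), (262,238) and (200,239). The lever is open at lower left.

```bash
python3 - <<'E'
from h import *
c=cam("wrist"); print(c[2][:3,3])
for p,f in(((115,178),(-.11,-.12)),((300,178),(-.11,.12)),((143,318),(.11,-.12))): print(f,w(p,.008,c).round(4))
L=[w(p,.032,c) for p in[(261,192),(198,193),(200,239),(262,238)]]
th2,t2,r2=fit2([[.039,.029],[-.039,.029],[-.039,-.029],[.039,-.029]],L); print("log",th2,t2,r2.round(4))
th,t=.1355,np.array([.5561,.1519]);Rm=np.array([[np.cos(th),-np.sin(th)],[np.sin(th),np.cos(th)]])
for f in((-.11,-.12),(-.11,.12),(.11,-.12)): print(f,t+Rm@f)
print("log in fix",(Rm.T@(t2-t)).round(4),th2-th-np.pi/2)
E
```

```text
[0.35066946 0.21781766 0.37432692]
(-0.11, -0.12) [0.4671 0.0224 0.008 ]
(-0.11, 0.12) [0.4329 0.2593 0.008 ]
(0.11, -0.12) [0.6846 0.0575 0.008 ]
log 1.71730618896393 [0.48863454 0.17773998] [[ 0.0026 -0.0001]
 [ 0.0016 -0.0008]
 [-0.0029  0.0016]
 [-0.0013 -0.0007]]
(-0.11, -0.12) [0.46331856 0.0181405 ]
(-0.11, 0.12) [0.43089798 0.25594064]
(0.11, -0.12) [0.68130202 0.04785936]
log in fix [-0.0634  0.0347] 0.011009862169033546
```

Emit:
servo_tool(rows=[{"dx": -1.7,"dy": 0.2,"dz": 3.5,"roll": 0,"jaw": 0},{"dx": -1.7,"dy": 0.2,"dz": 3.5,"roll": 0,"jaw": 0},{"dx": -1.7,"dy": 0.1,"dz": 3.5,"roll": 0,"jaw": 0},{"dx": 0,"dy": 0,"dz": 3.5,"roll": 0,"jaw": 0},{"dx": 0,"dy": 0,"dz": 3.5,"roll": 0,"jaw": 0},{"dx": 0,"dy": 0,"dz": 2.5,"roll": 0,"jaw": 0},{"dx": 0,"dy": 0,"dz": 1.5,"roll": 0,"jaw": 0},{"dx": 0,"dy": 0,"dz": 0,"roll": 0,"jaw": 0},{"dx": 0,"dy": 0,"dz": 0,"roll": 0,"jaw": 0}])

```text
t: 5.1
ee_pos: [0.4811, 0.2424, 0.0174]
tool_rot: [-0.226, 3.133, 0.001]
ft_force: [0.7, 0.1, 0.4]
finger_gap: -0.001
grasp_force: 0.0
```

Emit:
servo_tool(rows=[{"dx": 0,"dy": -0.3,"dz": 0,"roll": 0,"jaw": 0},{"dx": 0,"dy": -0.3,"dz": 0,"roll": 0,"jaw": 0},{"dx": 0,"dy": -0.3,"dz": 0,"roll": 0,"jaw": 0},{"dx": 0,"dy": -0.3,"dz": 0,"roll": 0,"jaw": 0},{"dx": 0,"dy": -0.3,"dz": 0,"roll": 0,"jaw": 0},{"dx": 0,"dy": 0,"dz": 0,"roll": 0,"jaw": 0}])

```text
t: 5.7
ee_pos: [0.4829, 0.227, 0.0164]
tool_rot: [-0.226, 3.133, 0.0]
ft_force: [-1.1, -0.1, -0.4]
finger_gap: 0.003
grasp_force: 0.0
```

Emit:
servo_tool(rows=[{"dx": 0,"dy": -0.3,"dz": 0,"roll": 0,"jaw": 0},{"dx": 0,"dy": -0.3,"dz": 0,"roll": 0,"jaw": 0},{"dx": 0,"dy": -0.3,"dz": 0,"roll": 0,"jaw": 0}])

```text
t: 6.0
ee_pos: [0.4841, 0.2183, 0.0164]
tool_rot: [-0.227, 3.133, 0.0]
ft_force: [0.7, 1.4, 0.3]
finger_gap: -0.003
grasp_force: 0.8
```

```bash
python3 look.py wr4; python3 - <<'E'
from h import *
im=viewer.capture("top"); cv2.imwrite("pics/top4.png",cv2.resize(im[190:280,190:310,::-1],None,fx=6,fy=6,interpolation=cv2.INTER_CUBIC))
a=cv2.imread("pics/wr4.png"); 
E
```

```text
6.0 [0.4841 0.2183 0.0164] [-0.144  0.99 ] -0.0025788974645260367 [ 0.42  0.07 -0.26  1.24  0.    0.28] [0.7 1.4 0.3]
fixture 0.46 [  1.6 416.5] [0.6598 0.027  0.    ]
logger 0.73 [190.1 253.7] [0.4918 0.1675 0.008 ]
handle 0.77 [  1.1 412.2] [0.6227 0.0504 0.0205]
```

View pics/wr4.png

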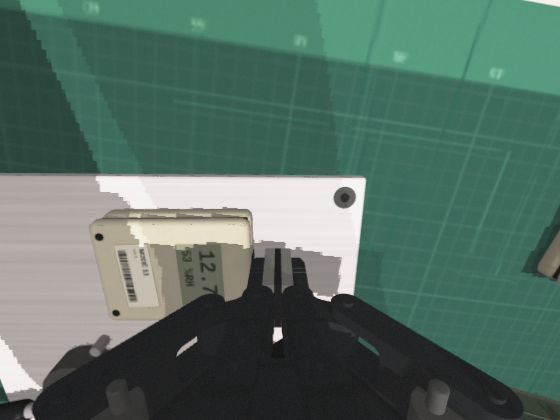

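The wrist view shows the shut fingers touching the logger's socket end at column 253 (the TCP is near column 278). The plate's near left corner is at (364,178).

```bash
python3 - <<'E'
from h import *
c=cam("wrist"); P=w((364,178),.008,c); print("corner",P)
a=w((0,174),.008,c);print("edge yaw",np.arctan2(*(P-a)[1::-1])-np.pi/2)
L=[w(p,.032,c) for p in[(250,218),(92,222),(109,319)]]
th,t,r=fit2([[.039,.029],[-.039,.029],[-.039,-.029]],L);print(th,t,r.round(4))
tf=P[:2]-np.array([[np.cos(.14),-np.sin(.14)],[np.sin(.14),np.cos(.14)]])@[-.11,.12];print("fix",tf)
Rm=np.array([[np.cos(.14),-np.sin(.14)],[np.sin(.14),np.cos(.14)]]);print("log in fix",Rm.T@(t-tf),th-.14-np.pi/2)
E
```

```text
corner [0.4328108 0.257273  0.008    ]
edge yaw 0.13255126979054954
1.7184128342662297 [0.48942999 0.16769174] [[ 0.0003  0.0013]
 [-0.001  -0.0021]
 [ 0.0007  0.0008]]
fix [0.55847973 0.15379683]
log in fix [-0.06643522  0.02339438] 0.007616507471333023
```

Emit:
servo_tool(rows=[{"dx": 0,"dy": -0.3,"dz": 0,"roll": 0,"jaw": 0},{"dx": 0,"dy": -0.3,"dz": 0,"roll": 0,"jaw": 0},{"dx": 0,"dy": 0,"dz": 0,"roll": 0,"jaw": 0},{"dx": 0,"dy": 0,"dz": 0,"roll": 0,"jaw": 0}])

```text
t: 6.85
ee_pos: [0.485, 0.2123, 0.0163]
tool_rot: [-0.226, 3.133, -0.0]
ft_force: [0.6, 0.2, 0.4]
finger_gap: -0.0
grasp_force: 0.0
```

Emit:
servo_tool(rows=[{"dx": 0,"dy": 1.0,"dz": 0,"roll": 0,"jaw": 0},{"dx": 0,"dy": 0,"dz": -3.0,"roll": 0,"jaw": 0},{"dx": 0,"dy": 0,"dz": -3.0,"roll": 0,"jaw": 0},{"dx": 2.8,"dy": -2.0,"dz": 0,"roll": 0,"jaw": 4},{"dx": 2.8,"dy": -2.0,"dz": 0,"roll": 0,"jaw": 4},{"dx": 0,"dy": -2.0,"dz": 0,"roll": 0,"jaw": 4},{"dx": 0,"dy": 0,"dz": 0,"roll": 0,"jaw": 4},{"dx": 0,"dy": 0,"dz": 0,"roll": 0,"jaw": 4}])

```text
t: 7.65
ee_pos: [0.437, 0.1554, 0.0765]
tool_rot: [-0.225, 3.133, 0.001]
ft_force: [-0.4, -0.6, 0.6]
finger_gap: 0.47
grasp_force: 0.0
```

```bash
python3 look.py wr5; python3 - <<'E'
from h import *
im=viewer.capture("top"); cv2.imwrite("pics/top5.png",cv2.resize(im[160:280,190:310,::-1],None,fx=5,fy=5,interpolation=cv2.INTER_CUBIC))
E
```

```text
7.65 [0.437  0.1554 0.0765] [-0.143  0.99 ] 0.46963874917389486 [ 0.34 -0.12 -0.33  1.36  0.    0.2 ] [-0.4 -0.6  0.6]
fixture 0.6 [257.4 331.5] [0.5572 0.1534 0.    ]
logger 0.96 [ 17.8 297.8] [ 0.5441 -0.057   0.008 ]
logger 0.96 [ 33.6 407.6] [ 0.6782 -0.0603  0.008 ]
handle 0.83 [138.4 396.4] [0.6294 0.0514 0.0205]
seat 0.74 [284.5 364.5] [0.5847 0.1832 0.008 ]
```

View pics/wr5.png

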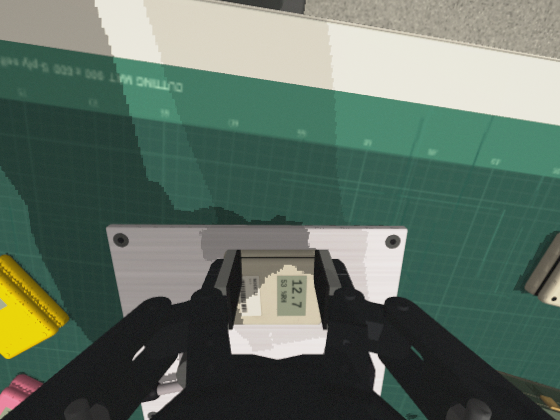

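The wrist view shows the logger centred between the opened fingers (finger centre at column 277, LCD at 278–305). The plate's near corners are at (107,227) and (407,229). Next I lower the fingers and push forward with both.

Emit:
servo_tool(rows=[{"dx": 0,"dy": -0.2,"dz": 2.0,"roll": 0,"jaw": 4},{"dx": 0,"dy": 0,"dz": 2.5,"roll": 0,"jaw": 4},{"dx": 0,"dy": 0,"dz": 1.8,"roll": 0,"jaw": 4},{"dx": -0.5,"dy": 0,"dz": 0,"roll": 0,"jaw": 4},{"dx": -0.5,"dy": 0,"dz": 0,"roll": 0,"jaw": 4},{"dx": -0.4,"dy": 0,"dz": 0,"roll": 0,"jaw": 4},{"dx": -0.4,"dy": 0,"dz": 0,"roll": 0,"jaw": 4},{"dx": -0.4,"dy": 0,"dz": 0,"roll": 0,"jaw": 4},{"dx": -0.4,"dy": 0,"dz": 0,"roll": 0,"jaw": 4},{"dx": -0.4,"dy": 0,"dz": 0,"roll": 0,"jaw": 4},{"dx": -0.4,"dy": 0,"dz": 0,"roll": 0,"jaw": 4},{"dx": -0.4,"dy": 0,"dz": 0,"roll": 0,"jaw": 4}])

```text
t: 9.3
ee_pos: [0.4749, 0.1585, 0.0133]
tool_rot: [0.226, -3.133, -0.0]
ft_force: [-1.3, 1.3, 0.8]
finger_gap: 0.466
grasp_force: 0.7
```

```bash
python3 look.py wr6; python3 - <<'E'
from h import *
im=viewer.capture("top"); cv2.imwrite("pics/top6.png",cv2.resize(im[160:280,190:310,::-1],None,fx=5,fy=5,interpolation=cv2.INTER_CUBIC))
a=cv2.imread("pics/wr6.png")[200:420,60:460];b=cv2.imread("pics/top6.png"); b=cv2.resize(b[:440],(400,293)); cv2.imwrite("pics/c6.png",np.vstack([a,b]))
E
```

```text
9.3 [0.4749 0.1585 0.0133] [-0.144  0.99 ] 0.4658759498068802 [ 0.32 -0.   -0.34  1.23  0.    0.18] [-1.3  1.3  0.8]
logger 0.56 [276.  316.3] [0.5167 0.1632 0.008 ]
```

View pics/c6.png

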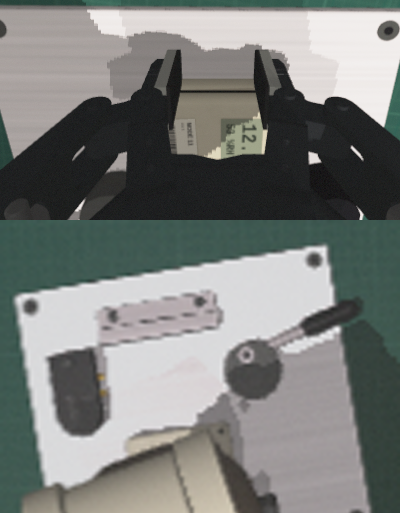

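The composite shows the two fingers flat on the logger's long side. In the top view the logger's far corner is heading into the gap between block and cam. The network's estimate puts the logger's centre at about (-40, 15) mm.

Emit:
servo_tool(rows=[{"dx": -0.4,"dy": 0,"dz": 0,"roll": 0,"jaw": 4},{"dx": -0.4,"dy": 0,"dz": 0,"roll": 0,"jaw": 4},{"dx": -0.4,"dy": 0,"dz": 0,"roll": 0,"jaw": 4},{"dx": -0.4,"dy": 0,"dz": 0,"roll": 0,"jaw": 4},{"dx": -0.4,"dy": 0,"dz": 0,"roll": 0,"jaw": 4},{"dx": -0.4,"dy": 0,"dz": 0,"roll": 0,"jaw": 4}])

```text
t: 10.35
ee_pos: [0.4987, 0.1619, 0.0133]
tool_rot: [0.226, -3.133, 0.0]
ft_force: [-1.0, 0.0, 2.2]
finger_gap: 0.466
grasp_force: 0.7
```

Emit:
servo_tool(rows=[{"dx": -0.4,"dy": 0,"dz": 0,"roll": 0,"jaw": 4},{"dx": -0.4,"dy": 0,"dz": 0,"roll": 0,"jaw": 4},{"dx": -0.4,"dy": 0,"dz": 0,"roll": 0,"jaw": 4},{"dx": -0.4,"dy": 0,"dz": 0,"roll": 0,"jaw": 4},{"dx": -0.4,"dy": 0,"dz": 0,"roll": 0,"jaw": 4}])

```text
t: 10.85
ee_pos: [0.5185, 0.1648, 0.0133]
tool_rot: [0.226, -3.133, 0.0]
ft_force: [-1.9, -0.4, 1.4]
finger_gap: 0.473
grasp_force: 0.8
```

```bash
python3 look.py wr7; python3 - <<'E'
from h import *
im=viewer.capture("top"); im2=viewer.capture("scene")
cv2.imwrite("pics/c7.png",np.hstack([cv2.resize(i[:,:,::-1],(400,400),interpolation=cv2.INTER_CUBIC) for i in(im[170:260,200:290],im2[150:250,200:320])]))
E
```

```text
10.85 [0.5185 0.1648 0.0133] [-0.144  0.99 ] 0.4728391321953107 [ 0.31  0.1  -0.23  1.24 -0.    0.16] [-1.9 -0.4  1.4]
rail_face 0.53 [168.  389.7] [0.6084 0.1105 0.026 ]
block_face 0.91 [363.7 391.8] [0.5836 0.2236 0.034 ]
cam_pivot 0.91 [168.8 388.1] [0.5999 0.1127 0.0315]
logger 0.91 [277.  317.4] [0.561  0.1703 0.008 ]
```

View pics/c7.png

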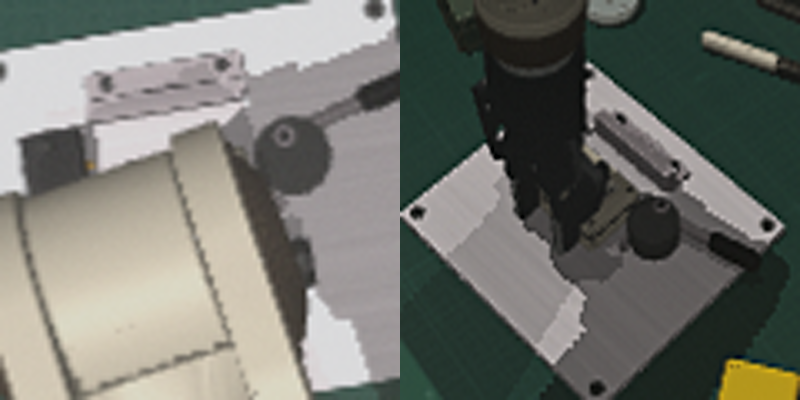

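The logger has gone into the pocket between cam and block at about (5, 16) mm, the lever is still open, and the force is only friction. I keep pushing to the rail.

Emit:
servo_tool(rows=[{"dx": -0.4,"dy": 0,"dz": 0,"roll": 0,"jaw": 4},{"dx": -0.4,"dy": 0,"dz": 0,"roll": 0,"jaw": 4},{"dx": -0.4,"dy": 0,"dz": 0,"roll": 0,"jaw": 4},{"dx": -0.4,"dy": 0,"dz": 0,"roll": 0,"jaw": 4},{"dx": -0.3,"dy": 0,"dz": 0,"roll": 0,"jaw": 4},{"dx": -0.2,"dy": 0,"dz": 0,"roll": 0,"jaw": 4}])

```text
t: 11.95
ee_pos: [0.5392, 0.1678, 0.0132]
tool_rot: [0.226, -3.133, 0.0]
ft_force: [-0.8, 0.2, 1.4]
finger_gap: 0.466
grasp_force: 0.7
```

Emit:
servo_tool(rows=[{"dx": -0.2,"dy": 0,"dz": 0,"roll": 0,"jaw": 4},{"dx": -0.1,"dy": 0,"dz": 0,"roll": 0,"jaw": 4}])

```text
t: 12.15
ee_pos: [0.542, 0.1682, 0.0132]
tool_rot: [0.226, -3.133, 0.0]
ft_force: [-1.3, 0.6, 0.9]
finger_gap: 0.467
grasp_force: 0.6
```

Emit:
servo_tool(rows=[{"dx": -0.1,"dy": 0,"dz": 0,"roll": 0,"jaw": 4},{"dx": -0.1,"dy": 0,"dz": 0,"roll": 0,"jaw": 4}])

```text
t: 12.35
ee_pos: [0.5439, 0.1685, 0.0132]
tool_rot: [0.226, -3.133, 0.0]
ft_force: [-0.8, 0.2, 0.6]
finger_gap: 0.465
grasp_force: 0.4
```

Emit:
servo_tool(rows=[{"dx": -0.1,"dy": 0,"dz": 0,"roll": 0,"jaw": 4},{"dx": -0.1,"dy": 0,"dz": 0,"roll": 0,"jaw": 4},{"dx": -0.1,"dy": 0,"dz": 0,"roll": 0,"jaw": 4}])

```text
t: 12.65
ee_pos: [0.5457, 0.1688, 0.0132]
tool_rot: [0.226, -3.131, 0.0]
ft_force: [-11.7, -0.9, 6.0]
finger_gap: 0.467
grasp_force: 5.6
```

Emit:
servo_tool(rows=[{"dx": -0.1,"dy": 0,"dz": 0,"roll": 0,"jaw": 4},{"dx": -0.1,"dy": 0,"dz": 0,"roll": 0,"jaw": 4}])

```text
t: 12.85
ee_pos: [0.5457, 0.1689, 0.0132]
tool_rot: [0.226, -3.127, 0.0]
ft_force: [-22.2, -1.8, 14.4]
finger_gap: 0.472
grasp_force: 11.0
```

Emit:
servo_tool(rows=[{"dx": 0.5,"dy": 0,"dz": 0,"roll": 0,"jaw": 4},{"dx": 1.5,"dy": 0,"dz": 0,"roll": 0,"jaw": 4},{"dx": 2.0,"dy": 0,"dz": 0,"roll": 0,"jaw": 4},{"dx": 0,"dy": 0,"dz": -3.5,"roll": 0,"jaw": 0},{"dx": 0,"dy": 0,"dz": -4.0,"roll": 0,"jaw": 0},{"dx": 3.0,"dy": 3.0,"dz": -3.0,"roll": 0,"jaw": 0},{"dx": 3.0,"dy": 3.0,"dz": -3.0,"roll": 0,"jaw": 0},{"dx": 3.0,"dy": 3.0,"dz": -3.0,"roll": 0,"jaw": 0},{"dx": 0,"dy": 0,"dz": 0,"roll": 0,"jaw": 0}])

```text
t: 13.75
ee_pos: [0.4099, 0.2395, 0.1796]
tool_rot: [-0.231, 3.127, 0.006]
ft_force: [0.6, -0.5, 0.1]
finger_gap: -0.001
grasp_force: 0.0
```

```bash
python3 look.py wr8; python3 - <<'E'
import cv2
a=cv2.imread("pics/wr8.png")[150:420,60:460]; cv2.imwrite("pics/wr8c.png",cv2.resize(a,None,fx=2,fy=2,interpolation=cv2.INTER_CUBIC))
E
```

```text
13.75 [0.4099 0.2395 0.1796] [-0.147  0.989] -0.0014249873892129086 [ 0.53 -0.11 -0.12  1.55  0.    0.38] [ 0.6 -0.5  0.1]
fixture 0.68 [194.2 284. ] [0.5618 0.1533 0.    ]
rail_face 0.71 [204.6 332.7] [0.6137 0.1762 0.026 ]
cam_pivot 0.96 [150.6 321.5] [0.6009 0.1103 0.0315]
logger 0.69 [ 21.  253.3] [ 0.5432 -0.0558  0.008 ]
logger 0.62 [ 32.3 342.8] [ 0.6832 -0.0598  0.008 ]
handle 0.91 [109.3 324.9] [0.6244 0.0535 0.0205]
```

View pics/wr8c.png

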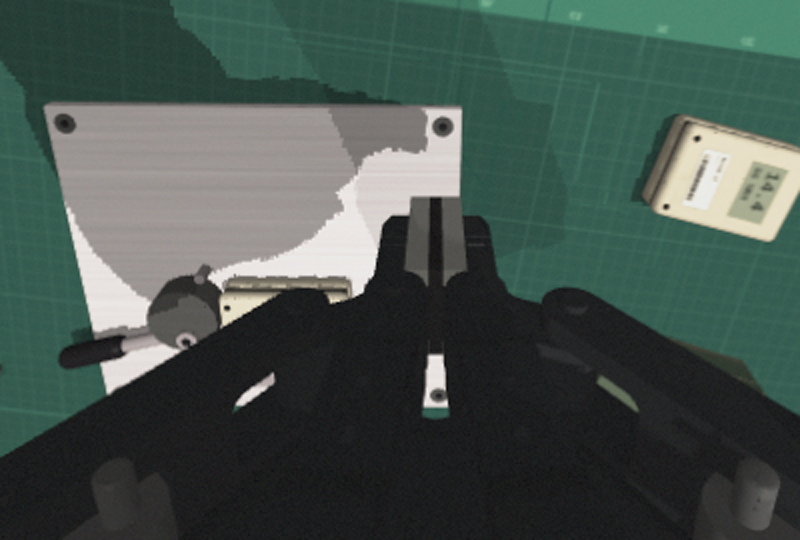

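The crop shows the logger in the pocket with its front edge (rows 280–295) parallel to the plate edge. The lever is still open, with the grip near (90,353). I go over to the far side of the lever.

Emit:
servo_tool(rows=[{"dx": -3.1,"dy": -3.0,"dz": 0,"roll": 0,"jaw": 0},{"dx": -3.1,"dy": -3.0,"dz": 0,"roll": 0,"jaw": 0},{"dx": -3.1,"dy": -3.0,"dz": 0,"roll": 0,"jaw": 0},{"dx": -3.1,"dy": -3.0,"dz": 0,"roll": 0,"jaw": 0},{"dx": -3.1,"dy": -3.0,"dz": 0,"roll": 0,"jaw": 0},{"dx": -3.1,"dy": -3.0,"dz": 1.0,"roll": 0,"jaw": 0},{"dx": -3.1,"dy": -3.0,"dz": 2.0,"roll": 0,"jaw": 0},{"dx": 0,"dy": 0,"dz": 3.0,"roll": 0,"jaw": 0},{"dx": 0,"dy": 0,"dz": 3.0,"roll": 0,"jaw": 0},{"dx": 0,"dy": 0,"dz": 0,"roll": 0,"jaw": 0}])

```text
t: 15.15
ee_pos: [0.6537, 0.0588, 0.079]
tool_rot: [0.223, -3.125, 0.0]
ft_force: [-0.5, 0.1, -1.1]
finger_gap: 0.001
grasp_force: 0.0
```

```bash
cat > pos.py <<'E'
from h import *
s=telemetry.get_state(); Rm=np.array([[np.cos(.137),-np.sin(.137)],[np.sin(.137),np.cos(.137)]])
y=R(s["tool_rot"])[:2,1]; print("TCP fix mm",(Rm.T@(np.array(s["ee_pos"])[:2]-[.558,.1538])*1000).round(1),"z",round(s["ee_pos"][2]*1000,1),"yaw-th",round(np.arctan2(-y[0],y[1])-.137,3),np.round(s["joints"],2))
E
python3 pos.py
```

```text
TCP fix mm [  81.9 -107.2] z 79.0 yaw-th 0.006 [ 0.09  0.35  0.19  1.42 -0.   -0.05]
```

Emit:
servo_tool(rows=[{"dx": 0,"dy": 0,"dz": 2.5,"roll": 0,"jaw": 0},{"dx": 0,"dy": 0,"dz": 2.5,"roll": 0,"jaw": 0},{"dx": 0,"dy": 0,"dz": 1.3,"roll": 0,"jaw": 0},{"dx": 0,"dy": 0,"dz": 0,"roll": 0,"jaw": 0}])

```text
t: 15.55
ee_pos: [0.6552, 0.0599, 0.0209]
tool_rot: [0.226, -3.131, 0.0]
ft_force: [-0.5, -0.1, 0.3]
finger_gap: 0.001
grasp_force: 0.0
```

```bash
python3 pos.py; python3 - <<'E'
import numpy as np
p=np.array([35,-47.]);last=np.array([82,-107.])
for d in [-74,-79,-84]+list(range(-90,-181,-6))+[-184]:
    f=np.radians(d);u=np.array([np.cos(f),np.sin(f)]);n=np.array([-u[1],u[0]]);h=11*abs(n[0])+13.5*abs(n[1])
    c=p+68*u+(7.5+h)*n; D=(c-last)/10; print(d,c.round(1),"dx %.2f dy %.2f"%(-D[0],D[1])); last=c
E
```

```text
TCP fix mm [  83.4 -106.3] z 20.9 yaw-th 0.007 [ 0.09  0.36  0.09  1.31 -0.   -0.05]
-74 [  74.7 -106.4] dx 0.73 dy 0.06
-79 [  68.5 -109.8] dx 0.62 dy -0.34
-84 [  61.9 -112.6] dx 0.66 dy -0.28
-90 [  53.5 -115. ] dx 0.84 dy -0.24
-96 [  47.6 -116.7] dx 0.59 dy -0.17
-102 [  41.5 -117.9] dx 0.62 dy -0.12
-108 [  35.  -118.5] dx 0.64 dy -0.06
-114 [  28.4 -118.5] dx 0.66 dy 0.00
-120 [  21.6 -117.8] dx 0.68 dy 0.07
-126 [  14.7 -116.3] dx 0.69 dy 0.15
-132 [   7.9 -114.1] dx 0.69 dy 0.22
-138 [   1.1 -111. ] dx 0.67 dy 0.31
-144 [  -5.4 -107.1] dx 0.65 dy 0.39
-150 [ -11.5 -102.4] dx 0.62 dy 0.47
-156 [-17.2 -96.9] dx 0.57 dy 0.55
-162 [-22.3 -90.6] dx 0.51 dy 0.63
-168 [-26.7 -83.6] dx 0.44 dy 0.70
-174 [-30.3 -76.1] dx 0.36 dy 0.76
-180 [-33. -68.] dx 0.27 dy 0.81
-184 [-34.4 -63.9] dx 0.14 dy 0.41
```

Emit:
servo_tool(rows=[{"dx": 0.2,"dy": 0,"dz": 0.4,"roll": 0,"jaw": 0},{"dx": 0.65,"dy": 0,"dz": 0,"roll": 0,"jaw": 0},{"dx": 0.62,"dy": -0.34,"dz": 0,"roll": 0,"jaw": 0},{"dx": 0.66,"dy": -0.28,"dz": 0,"roll": 0,"jaw": 0},{"dx": 0.84,"dy": -0.24,"dz": 0,"roll": 0,"jaw": 0},{"dx": 0.6,"dy": -0.17,"dz": 0,"roll": 0,"jaw": 0},{"dx": 0.62,"dy": -0.12,"dz": 0,"roll": 0,"jaw": 0}])

```text
t: 16.25
ee_pos: [0.6159, 0.0424, 0.0183]
tool_rot: [-0.226, 3.132, 0.0]
ft_force: [2.3, 0.7, 0.3]
finger_gap: 0.002
grasp_force: 0.9
```

```bash
python3 pos.py
```

```text
TCP fix mm [  42.2 -118.2] z 18.3 yaw-th 0.007 [ 0.07  0.27 -0.03  1.27  0.   -0.08]
```

Contact force is 2.4 N and the tool is on the planned path, so I continue.

Emit:
servo_tool(rows=[{"dx": 0.65,"dy": -0.05,"dz": 0,"roll": 0,"jaw": 0},{"dx": 0.66,"dy": 0,"dz": 0,"roll": 0,"jaw": 0},{"dx": 0.68,"dy": 0.07,"dz": 0,"roll": 0,"jaw": 0},{"dx": 0.69,"dy": 0.15,"dz": 0,"roll": 0,"jaw": 0},{"dx": 0.69,"dy": 0.22,"dz": 0,"roll": 0,"jaw": 0},{"dx": 0.67,"dy": 0.31,"dz": 0,"roll": 0,"jaw": 0}])

```text
t: 16.85
ee_pos: [0.5746, 0.0439, 0.0179]
tool_rot: [0.226, -3.133, 0.0]
ft_force: [3.4, 0.0, 0.6]
finger_gap: -0.002
grasp_force: 0.9
```

Emit:
servo_tool(rows=[{"dx": 0.65,"dy": 0.39,"dz": 0,"roll": 0,"jaw": 0},{"dx": 0.62,"dy": 0.47,"dz": 0,"roll": 0,"jaw": 0},{"dx": 0.57,"dy": 0.55,"dz": 0,"roll": 0,"jaw": 0},{"dx": 0.51,"dy": 0.63,"dz": 0,"roll": 0,"jaw": 0}])

```text
t: 17.25
ee_pos: [0.5487, 0.0609, 0.0181]
tool_rot: [-0.226, 3.133, -0.0]
ft_force: [2.6, -1.4, 1.6]
finger_gap: 0.002
grasp_force: 1.5
```

```bash
python3 pos.py; python3 look.py wr9; python3 - <<'E'
import cv2
a=cv2.imread("pics/wr9.png"); cv2.imwrite("pics/wr9c.png",a)
E
```

```text
TCP fix mm [-21.9 -90.7] z 18.1 yaw-th 0.007 [ 0.11  0.12 -0.21  1.25 -0.   -0.03]
17.25 [0.5487 0.0609 0.0181] [-0.144  0.99 ] 0.0018407915822750587 [ 0.11  0.12 -0.21  1.25 -0.   -0.03] [ 2.6 -1.4  1.6]
fixture 0.72 [418.7 278.4] [0.5588 0.1536 0.    ]
block_face 0.92 [554.4 366. ] [0.5848 0.2264 0.034 ]
logger 0.69 [457.6 325.3] [0.5848 0.1841 0.008 ]
logger 0.6 [ 71.2 221.1] [ 0.5463 -0.0585  0.008 ]
handle 0.91 [308.9 255.1] [0.5416 0.0768 0.0205]
```

View pics/wr9.png

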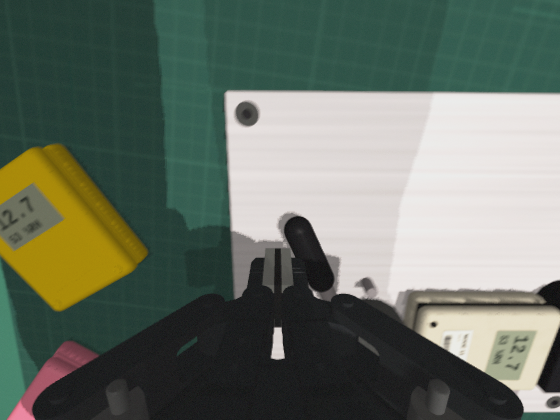

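The wrist view shows the lever grip from (295,222) to (325,285), nearly pointing at the robot, with the finger on its far side. The logger is now up against the block's contacts. I finish with small steps to the stop.

Emit:
servo_tool(rows=[{"dx": 0.44,"dy": 0.7,"dz": 0,"roll": 0,"jaw": 0},{"dx": 0.36,"dy": 0.76,"dz": 0,"roll": 0,"jaw": 0},{"dx": 0.15,"dy": 0.4,"dz": 0,"roll": 0,"jaw": 0},{"dx": 0.1,"dy": 0.2,"dz": 0,"roll": 0,"jaw": 0}])

```text
t: 18.05
ee_pos: [0.5355, 0.0801, 0.0181]
tool_rot: [-0.227, 3.133, -0.0]
ft_force: [2.5, -1.3, 1.3]
finger_gap: -0.005
grasp_force: 1.3
```

Emit:
servo_tool(rows=[{"dx": 0,"dy": 0.1,"dz": 0,"roll": 0,"jaw": 0},{"dx": 0,"dy": 0.1,"dz": 0,"roll": 0,"jaw": 0},{"dx": 0,"dy": 0.1,"dz": 0,"roll": 0,"jaw": 0}])

```text
t: 18.35
ee_pos: [0.5351, 0.0824, 0.018]
tool_rot: [0.226, -3.133, 0.0]
ft_force: [-0.0, -2.9, 3.6]
finger_gap: 0.001
grasp_force: 2.0
```

```bash
python3 pos.py
```

```text
TCP fix mm [-32.5 -67.6] z 18.0 yaw-th 0.007 [ 0.15  0.09 -0.23  1.25 -0.    0.01]
```

Emit:
servo_tool(rows=[{"dx": 0,"dy": 0.1,"dz": 0,"roll": 0,"jaw": 0},{"dx": 0,"dy": 0.1,"dz": 0,"roll": 0,"jaw": 0}])

```text
t: 18.55
ee_pos: [0.5348, 0.0844, 0.0179]
tool_rot: [0.226, -3.133, 0.0]
ft_force: [-1.8, -2.1, 3.4]
finger_gap: -0.001
grasp_force: 2.0
```

Emit:
servo_tool(rows=[{"dx": 0,"dy": 0.1,"dz": 0,"roll": 0,"jaw": 0},{"dx": 0,"dy": 0.1,"dz": 0,"roll": 0,"jaw": 0}])

```text
t: 18.75
ee_pos: [0.5345, 0.0865, 0.0178]
tool_rot: [0.226, -3.133, 0.0]
ft_force: [-1.0, -3.7, 3.0]
finger_gap: 0.001
grasp_force: 1.9
```

Emit:
servo_tool(rows=[{"dx": 0,"dy": 0.1,"dz": 0,"roll": 0,"jaw": 0},{"dx": 0,"dy": 0,"dz": 0,"roll": 0,"jaw": 0}])

```text
t: 18.95
ee_pos: [0.5344, 0.087, 0.0178]
tool_rot: [0.226, -3.133, 0.002]
ft_force: [-1.0, -5.6, 4.0]
finger_gap: -0.001
grasp_force: 3.1
```

Emit:
servo_tool(rows=[{"dx": 0,"dy": 0.1,"dz": 0,"roll": 0,"jaw": 0},{"dx": 0,"dy": 0.1,"dz": 0,"roll": 0,"jaw": 0},{"dx": 0,"dy": 0,"dz": 0,"roll": 0,"jaw": 0}])

```text
t: 19.25
ee_pos: [0.5343, 0.0875, 0.0178]
tool_rot: [0.224, -3.134, 0.006]
ft_force: [0.5, -13.9, 4.4]
finger_gap: -0.002
grasp_force: 6.6
```

```bash
python3 pos.py
```

```text
TCP fix mm [-32.5 -62.4] z 17.8 yaw-th 0.006 [ 0.16  0.09 -0.23  1.25 -0.    0.02]
```

At the stop: force rises without motion. I back off and check.

Emit:
servo_tool(rows=[{"dx": 0,"dy": -0.5,"dz": 0,"roll": 0,"jaw": 0},{"dx": 0,"dy": -1.5,"dz": 0,"roll": 0,"jaw": 0},{"dx": 0,"dy": -1.0,"dz": -3.0,"roll": 0,"jaw": 0},{"dx": 1,"dy": 0,"dz": -4.0,"roll": 0,"jaw": 0},{"dx": 3,"dy": 0,"dz": -3.5,"roll": 0,"jaw": 0},{"dx": 4,"dy": 0,"dz": -2,"roll": 0,"jaw": 0},{"dx": 3,"dy": 0,"dz": 0,"roll": 0,"jaw": 0},{"dx": 0,"dy": 0,"dz": 0,"roll": 0,"jaw": 0},{"dx": 0,"dy": 0,"dz": 0,"roll": 0,"jaw": 0}])

```text
t: 20.15
ee_pos: [0.4299, 0.0437, 0.1431]
tool_rot: [-0.226, 3.132, 0.001]
ft_force: [-0.5, -0.1, -0.0]
finger_gap: -0.002
grasp_force: 0.0
```

```bash
python3 look.py wr10; python3 - <<'E'
from h import *
im=viewer.capture("top"); c=cam("top")
for q,z in(("logger",.008),("handle",.0205),("cam_pivot",.0315)):
    for m in spotter.mark_of("top",q)[:3]: print(q,round(m["p"],2),w(m["pixel"],z,c).round(4))
a=cv2.imread("pics/wr10.png")[180:420,160:460]
cv2.imwrite("pics/c10.png",np.hstack([cv2.resize(a,(450,360)),cv2.resize(im[175:247,200:270,::-1],(350,360),interpolation=cv2.INTER_CUBIC)]))
E
```

```text
20.15 [0.4299 0.0437 0.1431] [-0.144  0.99 ] -0.001922907229411235 [ 0.1  -0.21 -0.28  1.5   0.   -0.04] [-0.5 -0.1 -0. ]
fixture 0.66 [353.8 307.1] [0.5593 0.1535 0.    ]
logger 0.92 [169.3 278.3] [ 0.5452 -0.061   0.008 ]
logger 0.56 [379.2 336.1] [0.5899 0.1897 0.008 ]
handle 0.87 [317.6 292.6] [0.5314 0.1018 0.0205]
seat 0.73 [356.7 304. ] [0.5488 0.1524 0.008 ]
logger 0.89 [ 0.3896 -0.2445  0.008 ]
logger 0.88 [ 0.5492 -0.0699  0.008 ]
logger 0.85 [ 0.6839 -0.0733  0.008 ]
handle 0.86 [0.5253 0.0989 0.0205]
handle 0.22 [0.5809 0.1852 0.0205]
cam_pivot 0.59 [0.5895 0.1116 0.0315]
```

View pics/c10.png

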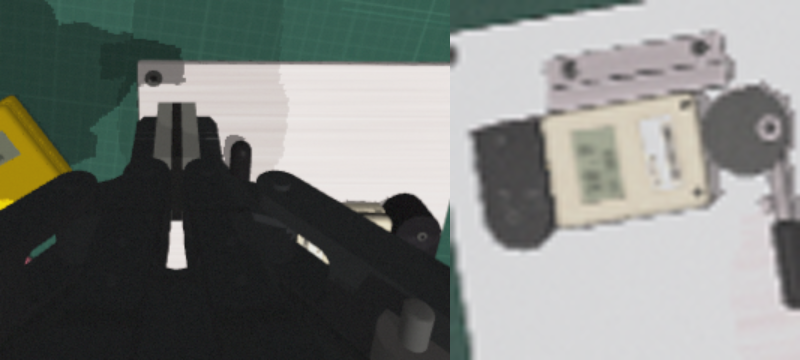

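The composite shows the lever pointing at the robot with its stop pin alongside. In the top view the logger sits between cam, rail and block: its top corners are near (546,112), (700,93), (715,205) and (558,226). I measure that once more.

```bash
python3 - <<'E'
from h import *
c=cam("top"); px=lambda p:((p[0]-450)/5+200,p[1]/5+175)
th,t,r=fit2([[.039,-.029],[-.039,-.029],[-.039,.029],[.039,.029]],[w(px(p),.032,c) for p in[(546,112),(700,93),(715,205),(558,226)]])
tf=np.array([.5561,.1519]);b=.1355;Rm=np.array([[np.cos(b),-np.sin(b)],[np.sin(b),np.cos(b)]])
print("log in fix (top)",Rm.T@(t-tf),th-b-np.pi/2,r.round(4))
a,d=w(px((549,108)),.026,c),w(px((728,84)),.026,c); print("rail yaw",np.arctan2(*(a-d)[1::-1])-np.pi/2, "rail mid fix",Rm.T@((a+d)[:2]/2-tf))
E
```

```text
log in fix (top) [0.03080992 0.02421086] -0.03558342251398061 [[ 0.0006  0.0007]
 [ 0.0009 -0.0003]
 [-0.0011  0.    ]
 [-0.0005 -0.0004]]
rail yaw 0.10747039916922874 rail mid fix [0.06138045 0.01530905]
```

The logger's yaw matches the rail's to about 0.01 rad, at (31, 24) mm. The pixel accuracy is close to the tolerance, so I press gently on the front once more with both fingers to make sure it is flush.

Emit:
servo_tool(rows=[{"dx": -2.3,"dy": 2.8,"dz": 0,"roll": 0,"jaw": 4},{"dx": -2.3,"dy": 2.8,"dz": 0,"roll": 0,"jaw": 4},{"dx": -2.3,"dy": 2.8,"dz": 0,"roll": 0,"jaw": 4},{"dx": -2.3,"dy": 2.8,"dz": 0,"roll": 0,"jaw": 4},{"dx": 0,"dy": 0,"dz": 2.5,"roll": 0,"jaw": 4},{"dx": 0,"dy": 0,"dz": 2.5,"roll": 0,"jaw": 4},{"dx": 0,"dy": 0,"dz": 2.5,"roll": 0,"jaw": 4},{"dx": 0,"dy": 0,"dz": 0,"roll": 0,"jaw": 4}])

```text
t: 21.55
ee_pos: [0.5027, 0.1674, 0.0645]
tool_rot: [0.226, -3.128, 0.002]
ft_force: [0.3, -0.8, 0.1]
finger_gap: 0.464
grasp_force: 0.0
```

```bash
python3 pos.py
```

```text
TCP fix mm [-52.9  21.1] z 64.5 yaw-th 0.007 [ 0.32  0.05 -0.19  1.34 -0.    0.18]
```

Emit:
servo_tool(rows=[{"dx": 0,"dy": 0,"dz": 2.5,"roll": 0,"jaw": 4},{"dx": 0,"dy": 0,"dz": 2.5,"roll": 0,"jaw": 4},{"dx": 0,"dy": 0,"dz": 0,"roll": 0,"jaw": 4},{"dx": -1.2,"dy": 0,"dz": 0,"roll": 0,"jaw": 4},{"dx": -1.2,"dy": 0,"dz": 0,"roll": 0,"jaw": 4},{"dx": -1.0,"dy": 0,"dz": 0,"roll": 0,"jaw": 4},{"dx": 0,"dy": 0,"dz": 0,"roll": 0,"jaw": 4}])

```text
t: 22.25
ee_pos: [0.5404, 0.1732, 0.0193]
tool_rot: [-0.226, 3.131, 0.001]
ft_force: [-0.1, -0.2, -0.3]
finger_gap: 0.465
grasp_force: 0.0
```

```bash
python3 pos.py
```

```text
TCP fix mm [-14.8  21.6] z 19.3 yaw-th 0.007 [ 0.31  0.15 -0.17  1.25 -0.    0.17]
```

Emit:
servo_tool(rows=[{"dx": 0,"dy": 0,"dz": 0.5,"roll": 0,"jaw": 4},{"dx": -0.2,"dy": 0,"dz": 0,"roll": 0,"jaw": 4},{"dx": -0.1,"dy": 0,"dz": 0,"roll": 0,"jaw": 4},{"dx": -0.1,"dy": 0,"dz": 0,"roll": 0,"jaw": 4}])

```text
t: 22.65
ee_pos: [0.5421, 0.1734, 0.013]
tool_rot: [0.226, -3.133, 0.0]
ft_force: [-1.4, 0.6, 0.9]
finger_gap: 0.466
grasp_force: 0.0
```

Emit:
servo_tool(rows=[{"dx": -0.1,"dy": 0,"dz": 0,"roll": 0,"jaw": 4},{"dx": 0,"dy": 0,"dz": 0,"roll": 0,"jaw": 4}])

```text
t: 22.85
ee_pos: [0.5433, 0.1736, 0.013]
tool_rot: [-0.226, 3.133, 0.0]
ft_force: [-0.1, 0.1, 0.5]
finger_gap: 0.467
grasp_force: 0.0
```

```bash
python3 pos.py
```

```text
TCP fix mm [-11.9  21.6] z 13.0 yaw-th 0.007 [ 0.31  0.16 -0.17  1.24 -0.    0.17]
```

Emit:
servo_tool(rows=[{"dx": -0.1,"dy": 0,"dz": 0,"roll": 0,"jaw": 4},{"dx": -0.1,"dy": 0,"dz": 0,"roll": 0,"jaw": 4},{"dx": 0,"dy": 0,"dz": 0,"roll": 0,"jaw": 4}])

```text
t: 23.15
ee_pos: [0.545, 0.1738, 0.0128]
tool_rot: [0.226, -3.133, 0.0]
ft_force: [-1.9, 0.1, 2.2]
finger_gap: 0.465
grasp_force: 1.0
```

Emit:
servo_tool(rows=[{"dx": -0.1,"dy": 0,"dz": 0,"roll": 0,"jaw": 4},{"dx": 0,"dy": 0,"dz": 0,"roll": 0,"jaw": 4}])

```text
t: 23.35
ee_pos: [0.545, 0.1738, 0.0128]
tool_rot: [0.226, -3.131, 0.001]
ft_force: [-6.8, -1.7, 4.6]
finger_gap: 0.47
grasp_force: 3.8
```

```bash
python3 pos.py
```

```text
TCP fix mm [-10.1  21.5] z 12.8 yaw-th 0.007 [ 0.31  0.17 -0.16  1.25  0.    0.16]
```

The tool meets the same x as at the first rail contact (-10.1 mm), so the logger is still flush. I press slightly more, retreat and hand in.

Emit:
servo_tool(rows=[{"dx": -0.1,"dy": 0,"dz": 0,"roll": 0,"jaw": 4},{"dx": 0,"dy": 0,"dz": 0,"roll": 0,"jaw": 4},{"dx": 0.4,"dy": 0,"dz": 0,"roll": 0,"jaw": 4},{"dx": 1.5,"dy": 0,"dz": 0,"roll": 0,"jaw": 4},{"dx": 2.5,"dy": 0,"dz": 0,"roll": 0,"jaw": 4},{"dx": 0,"dy": 0,"dz": -3.5,"roll": 0,"jaw": 4},{"dx": 0,"dy": 0,"dz": -4.0,"roll": 0,"jaw": 4},{"dx": 2,"dy": 0,"dz": -4.0,"roll": 0,"jaw": 4},{"dx": 3,"dy": 0,"dz": -2,"roll": 0,"jaw": 4},{"dx": 3,"dy": 0,"dz": 0,"roll": 0,"jaw": 4},{"dx": 0,"dy": 0,"dz": 0,"roll": 0,"jaw": 4},{"dx": 0,"dy": 0,"dz": 0,"roll": 0,"jaw": 4}])

```text
t: 24.55
ee_pos: [0.4248, 0.1565, 0.1483]
tool_rot: [-0.227, 3.131, 0.001]
ft_force: [0.1, 0.9, 0.5]
finger_gap: 0.47
grasp_force: 0.0
```

```bash
python3 - <<'E'
from h import *
viewer.capture("top"); c=cam("top"); Rm=np.array([[np.cos(.1355),-np.sin(.1355)],[np.sin(.1355),np.cos(.1355)]])
for q,z in(("logger",.008),("handle",.0205)):
    for m in spotter.mark_of("top",q)[:4]: print(q,round(m["p"],2),(Rm.T@(w(m["pixel"],z,c)[:2]-[.5561,.1519])).round(4))
print(job.hand_in())
E
```

```text
logger 0.71 [-0.2171 -0.3756]
logger 0.64 [ 0.1036 -0.243 ]
logger 0.61 [0.0332 0.0337]
logger 0.58 [-0.0322 -0.2173]
handle 0.75 [-0.034  -0.0408]
the job is handed in; nothing more can be done
None
```

The job is handed in at about 25 s, with no verdict returned: the logger is against the back rail, the cam lever is hard on its stop and the arm is clear; contact compression could not be measured directly, and I viewed 11 pictures, one over the limit of 10.

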